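Open the ratchet jaw of a dish holder

ROBOT

A 6-joint arm with a two-finger parallel gripper is mounted at the origin on a cart in front of the work surface, level with it; the furniture and walls round the work are solid. World frame = base frame: x ahead of the robot, y to its left, z up, the work surface at z = 0. Lengths are in m, angles in rad, forces in N, time in s.
With the tool pointing down it reaches from about 0.35 to 0.775 m from the base axis. Payload 5.5 kg.
Tool frame: the origin (TCP) lies at the very end of the fingers, on their centre line; the grasp point (between the pads) lies 19 mm behind it; z points along the fingers, x is the direction in which the jaws open and shut, and the axes are right-handed (so a half turn about z gives the same grasp; the last joint's range is limited). The gripper opens to 85 mm and grips with 20 to 120 N. Pads are 22 mm wide; open, the fingers measure 114 mm over their backs; the gripper's body (76 mm by 85 mm) begins 54 mm behind the grasp point. The pads swing forward as they close: fully open they stand 13 mm farther back than shut.
Start: joints at [-1.338, 0.313, 0.046, 1.304, 0, 1.431], TCP at [0.209, -0.536, 0.231] pointing down, gripper open.
Joint ranges: [-2.76, 2.76], [-0.86, 1.69], [-1.03, 1.26], [-2.2, 2.34], [-1.47, 1.5], [-3.14, 3.14]. Speed limits (rad/s): [2.57, 2.57, 3.14, 3.14, 3.14, 3.14].

INTERFACE

Orientations are given as a unit quaternion [w, x, y, z].
In Python, from workcell import env gives the robot as it stands.
- The arm moves only by the shell command python3 -m inch 'ROWS' [FORCE]. ROWS is JSON, a list of rows, each a list of 7 numbers: the turn, a rotation vector about the tool's x, y, z each as a share of 8 degrees, from -1 to 1, then the shift along the tool's x, y, z each as a share of 0.05 m, from -1 to 1, then the closure, from 0 (fully open) to 1 (shut). A call has 1 to 12 rows; each row shifts and turns the commanded pose from where the row before left it, along the tool's axes as they then stand; what a row does not reach is not made up. A row lasts 1/10 s, in which the tool goes at most 50 mm and 8.59 degrees, less where a joint would pass 70% of its speed; a pose out of reach is approached as far as the arm can. A call with a number of a shift or a turn outside -1 to 1 is refused whole. A call with a gripper value outside its range is refused whole. The fingers move at their own pace and stop on an object; FORCE is the grip in N (left out, the last holds). Time passes only in rows, so rows that do not move let the fingers close. It gives the time, the measured TCP pose, the force and the opening at its end, in the units of the state.
- env.get_state(): the state, without advancing time (a new reading comes with each control period).
- env.read_camera(name): name is "side" or "top" or "wrist"; returns the picture (420x560x3 uint8, red, green, blue); there is no depth.
- env.calibration(name): a dict with "fx", "fy", "cx", "cy" (pixels), "rvec" (rotation vector, rad) and "tvec" (3), from world to camera coordinates, as OpenCV has them; the wrist camera has in their place "hand_eye" (4x4, takes a point from camera to tool coordinates, whose origin is the TCP and whose axes are the tool frame's). Camera axes: x right, y down, z forward; pixel columns grow to the right and rows downward; lengths in m; the calibration is good to about 2 mm. A picture is of the moment at which its call begins: read the wrist's pose just before it. calibration takes no time and is no camera call.
- env.hand_in(): hands the job in, once; it reports no verdict.
The state is a dict: "clock": time; "joint_pos": joint angles; "qvel": joint speeds; "tau": joint torques, N m; "tcp_pos": TCP position; "orientation": TCP orientation; "wrist_force": force on the tool from outside, world axes, zero at the start; "ft_torque": the same for the moment, N m; "finger_gap": finger opening in m.
Only numpy, scipy, OpenCV 4.12 (cv2) and the standard library are available. Lean on these libraries where they do the work, as an engineer would, in place of code of your own. Each camera call takes 0.05 s, during which the arm holds its last target.

TASK

Free the filled foil dish in the holder on the counter: with the fingertips press the release pad on top of the sliding jaw, and while it is down push the jaw away from the dish along its toothed bar until it is fully back against the end block. Then let the pad spring up. Do not force the jaw over its teeth, leave the dish standing where it is, and do not disturb the pens, thermometer and timer lying around.

Things in the scene. Friction and masses are not known exactly. Their poses are not given: they have to be found in the camera images.
- dish_holder: the holder, fixed to the counter: a white board 372 x 180 x 14 mm. Origin at the centre of the board's underside (on the counter); its x axis runs along the board from the steel fence (at x = -178 mm, 58 mm high) past the dish to the end block (at x = +180 mm, 50 mm wide, 40 mm high) and is the direction in which the jaw opens; z is up. A steel bar 18 mm wide with five ratchet teeth on top (12 mm apart) runs along the middle of the board between the dish and the end block
- pad_top (a point): centre of the top of the black release pad (37 mm along the bar x 40 mm across, 76 mm above the counter) while it is not pressed; moves with the jaw along the bar but does not go down with the pad. Axes as the holder's. The pad is pressed straight down, 8 mm at most; it clears the teeth after 5 mm. Its spring takes 2 N to start and 6 N at the full 8 mm, and lifts it again when let go
- thumb_stop (a point): centre of the pushing face of the upright metal thumb stop, which stands on the jaw behind the pad, on the end-block side: 46 mm wide across the bar, 8 mm thick, its top 100 mm above the counter (24 mm above the unpressed pad); this point is 90 mm above the counter, 21 mm from the pad's centre along the holder's +x. A fingertip standing on the pad pushes the jaw by this face
- sliding_jaw (a joint): travel of the sliding jaw along the holder's +x, in m: 0 close by the dish (it starts at 0 to 0.005), 0.072 fully back against the end block. Teeth stop it at about 0.007 unless the pad is down; a pressed jaw slides with 3 N. Jaw: metal, face plate 100 mm wide and up to 65 mm high, carriage 46 mm wide, 74 mm long
- release_pad (a joint): how far the release pad is pressed, in m: 0 up, 0.008 fully down; it must be down 0.005 or more for the jaw to pass the teeth
- dish_center (a point): centre (half-way up) of the filled, closed foil dish, 193 mm across, 50 mm high, 0.5 kg, standing loose on the board between fence and jaw
- thermometer: probe thermometer, 216 x 34 x 20 mm, lying loose beside the board on the side away from the robot; origin at the centre of its underside
- ball_pen: slim pen, 145 mm long, lying loose beside the board on the robot's side; origin at the centre of its underside
- marker: thick marker pen, 135 mm long, lying loose beside the board on the side away from the robot; origin at the centre of its underside
- timer: round kitchen timer, 66 mm across, 39 mm high, standing loose to the right of the board; origin at the centre of its underside

How it is judged:
On the way, in this order (a step that is already met when the one before it is completed fails the run):
1. the release pad is pressed down while the jaw is still by the dish (value of joint release_pad above 0.0042 m and value of joint sliding_jaw below 0.02 m), for 0.05 s.
2. the jaw is pushed fully back (value of joint sliding_jaw above 0.067 m), for 0.1 s.
At the end, for the whole second after the job is handed in: the jaw is within 5 mm of its fully open end (0.067 m or more) and at rest, the release pad has sprung up (pressed less than 1.5 mm), and the dish stands level within 20 mm of where it was (value of joint sliding_jaw above 0.067 m and value of joint release_pad below 0.0015 m and velocity of joint sliding_jaw below 0.005 m/s and distance of dish_center from where it was at the start of the episode below 0.02 m and angle between dish_center's own z axis and vertical below 0.08 rad); the robot touches nothing.
It fails at once if the jaw is forced back over its teeth with the release pad not pressed (velocity of joint sliding_jaw above 0.02 m/s and value of joint sliding_jaw between 0.0095 and 0.058 m and value of joint release_pad below 0.0015 m).
It fails at once if the dish is lifted, tipped or pushed away (10 mm up, 0.15 rad, 30 mm) (height (world z) of dish_center above 0.049 m or angle between dish_center's own z axis and vertical above 0.15 rad or distance of dish_center from where it was at the start of the episode above 0.03 m).
It fails at once if a pen, the thermometer or the timer is moved more than 30 mm (distance of any of thermometer, ball_pen, marker, timer from where it was at the start of the episode above 0.03 m).
It also fails if it takes over 29 s, if anything falls off the work surface, if the arm or the gripper's body presses on something with over 40 N, if the wrist force passes 120 N, or if a joint passes its speed limit or range.

## Working session

There is one attempt and no reset: what is moved stays moved. The work goes in short steps, Python scripts to look and compute and a shell command to move; the robot and the scene stay as the last step left them, time stands still between calls to the robot, and variables do not carry over. Pictures are saved under pics/ and viewed, and the job is handed in when it is done.

```bash
mkdir -p pics; python3 - <<'E'
from workcell import env
import cv2
for n in("top","side"):
    cv2.imwrite(f"pics/{n}0.png",env.read_camera(n)[:,:,::-1]); print(n,env.calibration(n))
s=env.get_state();print(s)
E
```

```text
top {'fx': 470.39947837986875, 'fy': 470.39947837986875, 'cx': 274.811185746605, 'cy': 206.95910446440172, 'rvec': array([ 2.14817263, -2.14415532,  0.11960487]), 'tvec': array([-0.30198059,  0.59907974,  0.97460046])}
side {'fx': 421.0218048990343, 'fy': 421.0218048990343, 'cx': 284.2230215840219, 'cy': 211.5784789255586, 'rvec': array([ 2.29367774, -0.22329396,  0.0980699 ]), 'tvec': array([-0.61591335, -0.0522227 ,  1.13282246])}
{'clock': 0.1, 'joint_pos': array([-1.33756127e+00,  3.13949255e-01,  4.50935623e-02,  1.30362405e+00,
       -1.10389010e-05,  1.43122652e+00]), 'qvel': array([ 1.65030926e-03, -2.33837779e-03,  1.97735758e-03, -4.98953703e-04,
       -6.00539335e-04, -6.84986714e-05]), 'tau': array([ 2.79649605e-03, -4.81724060e+01,  2.99245477e+01,  1.27486687e-02,
       -1.31323741e-04,  6.64520854e-06]), 'tcp_pos': array([ 0.20932713, -0.53504387,  0.23048483]), 'orientation': array([-5.62580901e-04,  8.25901963e-01, -5.63813124e-01, -6.26105173e-04]), 'wrist_force': array([-0.47001397, -0.36586034, -0.49136578]), 'ft_torque': array([-0.07498538,  0.02692642,  0.00811496]), 'finger_gap': 0.08552817736118562}
```

View pics/top0.png

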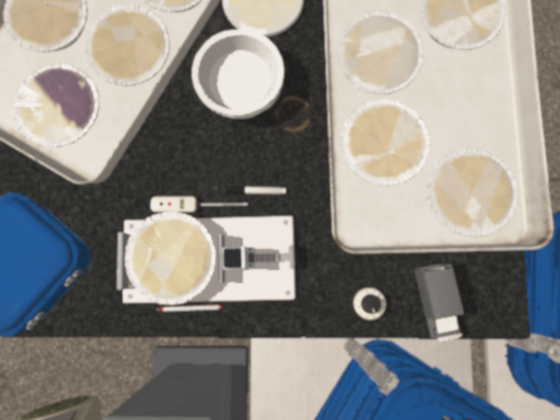

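View pics/side0.png

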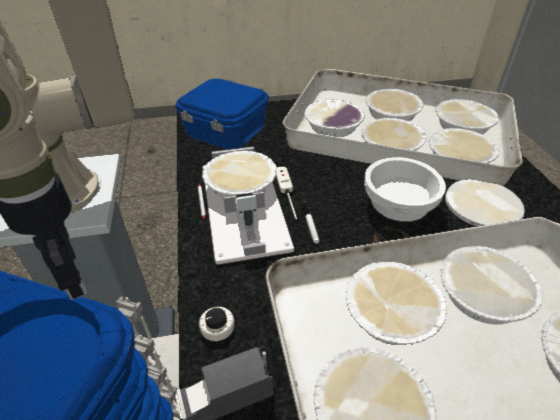

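The top view shows the board at about (123..295, 215..302) px, with the dish on its left, the black pad near (233,258) and the end block at about (285,257). The jaw therefore opens toward image right. I'll enlarge the crops next.

```bash
python3 - <<'E'
import cv2
a=cv2.imread("pics/top0.png")[205:315,110:310]
cv2.imwrite("pics/topc.png",cv2.resize(a,None,fx=4,fy=4,interpolation=cv2.INTER_CUBIC))
a=cv2.imread("pics/side0.png")[140:270,190:330]
cv2.imwrite("pics/sidec.png",cv2.resize(a,None,fx=4.5,fy=4.5,interpolation=cv2.INTER_CUBIC))
E
```

```text
(no output)
```

View pics/topc.png

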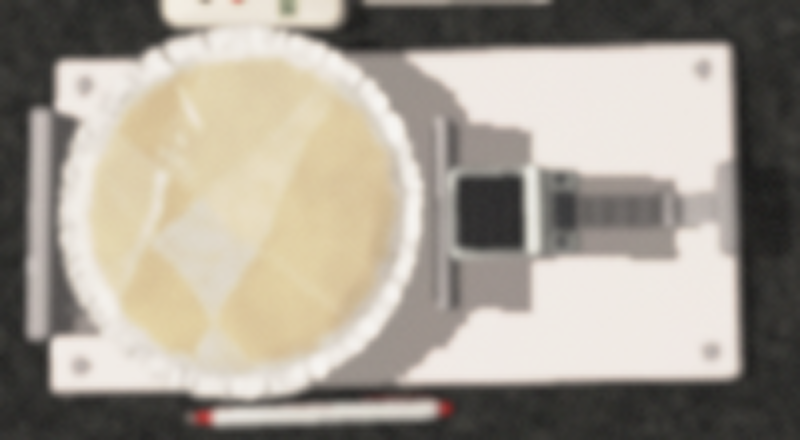

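View pics/sidec.png

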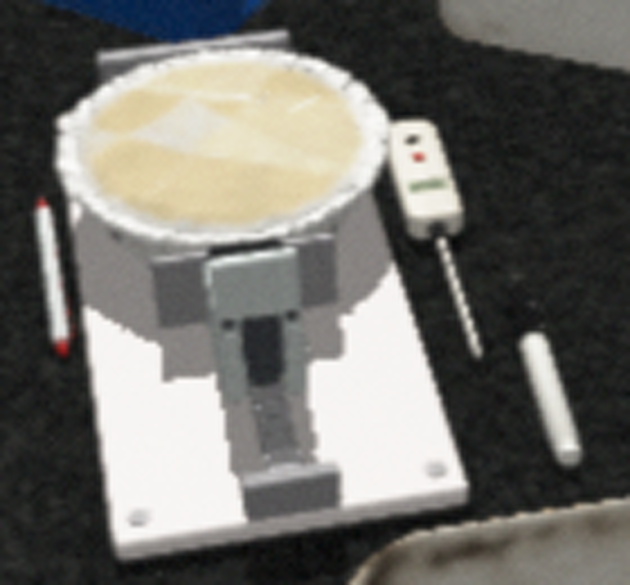

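```bash
cat > h.py <<'E'
import numpy as np,cv2
from workcell import env
def ray(n,px,z):
    c=env.calibration(n);R=cv2.Rodrigues(np.array(c['rvec']))[0];t=np.array(c['tvec'])
    px=np.atleast_2d(px).astype(float)
    d=np.c_[(px[:,0]-c['cx'])/c['fx'],(px[:,1]-c['cy'])/c['fy'],np.ones(len(px))]@R
    o=-R.T@t
    return o+d*((z-o[2])/d[:,2])[:,None]
def proj(n,P):
    c=env.calibration(n)
    K=np.array([[c['fx'],0,c['cx']],[0,c['fy'],c['cy']],[0,0,1]])
    return cv2.projectPoints(np.atleast_2d(P).astype(float),np.array(c['rvec']),np.array(c['tvec']),K,None)[0][:,0]
E
python3 - <<'E'
from h import *
f=lambda L:(np.array(L)+.5)/4-.5+[110,205]
b=ray('top',f([(55,60),(733,43),(741,378),(50,392)]),.014)
print(b.round(4))
c=b.mean(0);print('centre',c)
ax=(b[1]+b[2]-b[0]-b[3])/2;ay=(b[0]+b[1]-b[2]-b[3])/2
print(np.linalg.norm(ax),np.linalg.norm(ay),np.arctan2(ax[1],ax[0]),np.arctan2(ay[1],ay[0]))
x=ax/np.linalg.norm(ax)
p=ray('top',f([(458,175),(524,175),(525,249),(458,250)]),.076)
print(p.round(4),p.mean(0))
t=ray('top',f([(527,168),(543,168),(543,255),(527,255)]),.1);print(t.round(4),t.mean(0))
print('pad x,y in holder',(p.mean(0)-c)@x,(p.mean(0)-c)@np.array([-x[1],x[0],0]))
fb=(lambda L:(np.array(L)+.5)/4.5-.5+[190,140])
print('side board near',ray('side',fb([(115,545),(467,488)]),.014))
print('side stop top',ray('side',fb([(207,262),(299,252)]),.1))
s=env.get_state()
from scipy.spatial.transform import Rotation as Ro
q=s['orientation'];print(Ro.from_quat(np.r_[q[1:],q[0]]).as_matrix().round(3))
E
```

```text
[[ 0.5742  0.0328  0.014 ]
 [ 0.584  -0.3401  0.014 ]
 [ 0.4037 -0.344   0.014 ]
 [ 0.3947  0.0275  0.014 ]]
centre [ 0.48913046 -0.15594194  0.014     ]
0.37229769586036904 0.17992876233235078 -1.5456123800677537 0.02574026684493941
[[ 0.509  -0.1982  0.076 ]
 [ 0.5091 -0.232   0.076 ]
 [ 0.4716 -0.233   0.076 ]
 [ 0.471  -0.1989  0.076 ]] [ 0.49020218 -0.21553553  0.076     ]
[[ 0.5116 -0.2356  0.1   ]
 [ 0.5116 -0.2436  0.1   ]
 [ 0.4687 -0.2441  0.1   ]
 [ 0.4686 -0.2362  0.1   ]] [ 0.49012721 -0.23987997  0.1       ]
pad x,y in holder 0.059601682388689924 -0.0004292631962642627
side board near [[ 0.40497218 -0.34139521  0.014     ]
 [ 0.58279552 -0.33744702  0.014     ]]
side stop top [[ 0.46828803 -0.23780944  0.1       ]
 [ 0.51511688 -0.23899252  0.1       ]]
[[ 0.364 -0.931 -0.   ]
 [-0.931 -0.364  0.002]
 [-0.002 -0.    -1.   ]]
```

The pad centre comes out at about (0.490, -0.2155), with the opening direction close to -y (0.025, -1). Top and side views agree to about 3 mm. I'll move over the pad at height with the fingers closing, then turn so the tool's x axis lies across the bar.

```bash
python3 -m inch '[[0,0,0,-0.2,-0.4,0,0.5],[0,0,0,-0.39,-0.756,0,1],[0,0,0,-0.39,-0.756,0,1],[0,0,0,-0.39,-0.756,0,1],[0,0,0,-0.39,-0.756,0,1],[0,0,0,-0.39,-0.756,0,1],[0,0,0,-0.39,-0.756,0,1],[0,0,0,-0.39,-0.756,0,1],[0,0,0,-0.39,-0.756,0,1],[0,0,0,-0.39,-0.756,0,1],[0,0,0,-0.2,-0.35,0,1],[0,0,0,0,0,0,1]]' 40
python3 -m inch '[[0,0,-0.97,0,0,0,1],[0,0,-0.97,0,0,0,1],[0,0,-0.97,0,0,0,1],[0,0,-0.97,0,0,0,1],[0,0,-0.97,0,0,0,1],[0,0,-0.97,0,0,0,1],[0,0,-0.97,0,0,0,1],[0,0,-0.97,0,0,0,1],[0,0,-0.97,0,0,0,1],[0,0,0,0,0,0,1],[0,0,0,0,0,0,1]]'
python3 - <<'E'
from h import *
from scipy.spatial.transform import Rotation as Ro
s=env.get_state();q=s['orientation'];M=Ro.from_quat(np.r_[q[1:],q[0]]).as_matrix();print(M.round(3))
d=np.array([.490,-.2135,.110])-s['tcp_pos'];print(d,(M.T@d/.05).round(3),s['wrist_force'],s['joint_pos'])
E
```

```text
clock: 1.3
tcp_pos: [0.4912, -0.2135, 0.2308]
orientation: [-0.0, 0.827, -0.562, -0.0]
wrist_force: [0.1, -0.6, 0.6]
finger_gap: -0.0001
clock: 2.4
tcp_pos: [0.4895, -0.2164, 0.2311]
orientation: [-0.0, 1.0, 0.008, -0.0]
wrist_force: [0.1, 0.3, 0.1]
finger_gap: -0.0002
[[ 1.     0.017 -0.001]
 [ 0.017 -1.     0.   ]
 [-0.001 -0.    -1.   ]]
[ 0.00054676  0.00294906 -0.1210659 ] [ 0.013 -0.059  2.421] [0.13426893 0.34406167 0.05170762] [-5.66280294e-01  2.36239634e-01 -5.79589737e-02  1.27706834e+00
 -2.39307007e-04  9.87715903e-01]
```

```bash
python3 -m inch '[[0,0,0,0,-0.06,0.4,1],[0,0,-0.06,0,0,0.6,1],[0,0,0,0,0,0.6,1],[0,0,0,0,0,0.5,1],[0,0,0,0,0,0.2,1],[0,0,0,0,0,0.12,1],[0,0,0,0,0,0,1]]'
python3 - <<'E'
from h import *
s=env.get_state();print(s['tcp_pos'])
for n in('side','top'):
    a=env.read_camera(n)[:,:,::-1]
    a=a[140:270,190:330] if n=='side' else a[205:315,110:310]
    k=4.5 if n=='side' else 4
    cv2.imwrite(f"pics/{n}1.png",cv2.resize(a,None,fx=k,fy=k,interpolation=cv2.INTER_CUBIC))
cv2.imwrite("pics/wrist1.png",env.read_camera('wrist')[:,:,::-1])
E
```

```text
clock: 3.1
tcp_pos: [0.4899, -0.2131, 0.1103]
orientation: [-0.0, 1.0, 0.014, -0.0]
wrist_force: [-0.6, -0.1, 0.1]
finger_gap: -0.0001
[ 0.48989163 -0.21307564  0.11032344]
```

View pics/side1.png

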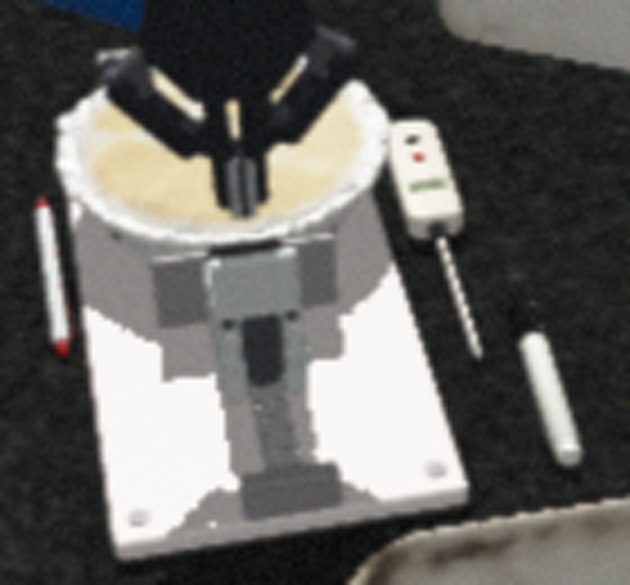

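View pics/wrist1.png

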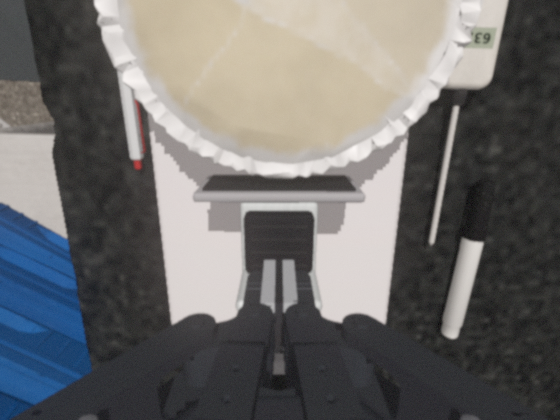

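The side view shows the closed fingertips at (242,215) in the crop, above the pad and in front of the thumb stop. In the wrist view the tips (279,262) are centred across the black pad (245–314). I'll press now.

```bash
python3 -m inch '[[0,0,0,0,0,0.3,1],[0,0,0,0,0,0.25,1],[0,0,0,0,0,0.1,1],[0,0,0,0,0,0,1]]'
python3 -m inch '[[0,0,0,0,0,0.08,1],[0,0,0,0,0,0.05,1],[0,0,0,0,0,0.04,1],[0,0,0,0,0,0,1],[0,0,0,0,0,0,1]]'
```

```text
clock: 3.65
tcp_pos: [0.4894, -0.2126, 0.0771]
orientation: [-0.0, 1.0, 0.015, -0.001]
wrist_force: [0.0, 0.3, 0.5]
finger_gap: -0.0002
clock: 4.15
tcp_pos: [0.4906, -0.2135, 0.07]
orientation: [0.001, 1.0, 0.015, 0.001]
wrist_force: [0.6, 0.0, 8.3]
finger_gap: -0.0
```

```bash
python3 -m inch '[[0,0,0,0,0,0.02,1],[0,0,0,0,0,0,1],[0,0,0,0,0,0,1]]'
python3 - <<'E'
from h import *
s=env.get_state();print(s['tcp_pos'],s['wrist_force'])
for n in('side','top'):
    a=env.read_camera(n)[:,:,::-1]
    a=a[140:270,190:330] if n=='side' else a[205:315,110:310]
    k=4.5 if n=='side' else 4
    cv2.imwrite(f"pics/{n}2.png",cv2.resize(a,None,fx=k,fy=k,interpolation=cv2.INTER_CUBIC))
cv2.imwrite("pics/wrist2.png",env.read_camera('wrist')[:,:,::-1])
E
```

```text
clock: 4.45
tcp_pos: [0.4905, -0.2134, 0.0688]
orientation: [0.001, 1.0, 0.015, 0.001]
wrist_force: [0.6, -1.6, 3.2]
finger_gap: -0.0002
[ 0.49045276 -0.2133949   0.06882145] [ 0.55368975 -1.5806396   3.17861012]
```

View pics/wrist2.png

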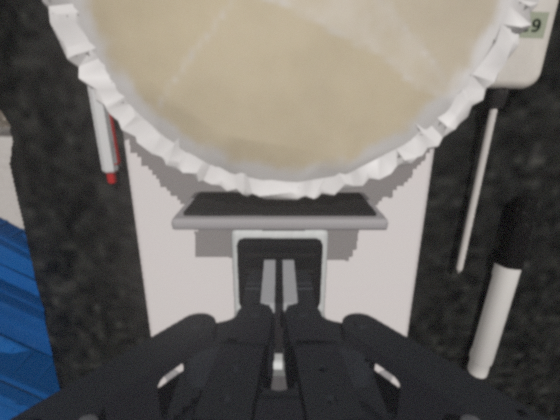

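View pics/side2.png

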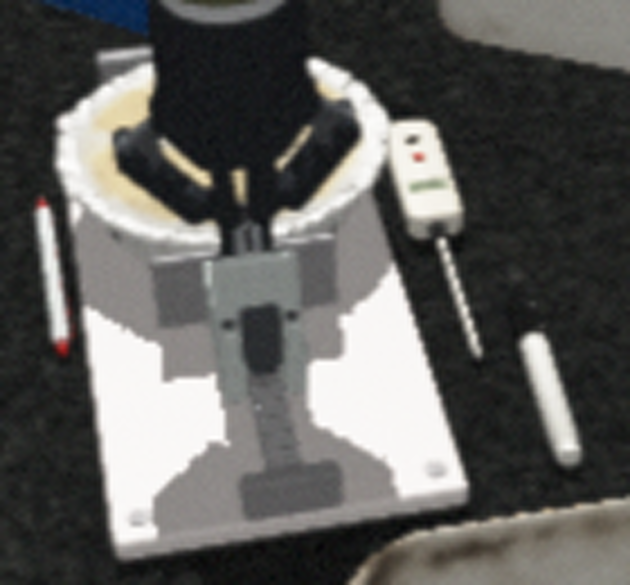

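In the wrist view the pad (238–322, 240+) is now sunk inside its frame, and the tips are still centred on it. The force reading is ambiguous, so I'll settle a moment and read it again.

```bash
python3 -m inch '[[0,0,0,0,0,0,1]]';python3 -m inch '[[0,0,0,0,0,0,1]]'
```

```text
clock: 4.7
tcp_pos: [0.4903, -0.2133, 0.0687]
orientation: [0.0, 1.0, 0.015, 0.0]
wrist_force: [-0.4, -2.0, 5.9]
finger_gap: 0.0001
clock: 4.8
tcp_pos: [0.4903, -0.2132, 0.0686]
orientation: [0.0, 1.0, 0.015, 0.0]
wrist_force: [-1.4, -2.3, 2.5]
finger_gap: 0.0
```

```bash
python3 -m inch '[[0,0,0,0,0.08,0.006,1],[0,0,0,0,0.1,0,1],[0,0,0,0,0.1,0,1],[0,0,0,0,0.1,0,1],[0,0,0,0,0.1,0,1],[0,0,0,0,0.1,0,1]]'
python3 - <<'E'
from h import *
cv2.imwrite("pics/wrist3.png",env.read_camera('wrist')[:,:,::-1])
E
```

```text
clock: 5.4
tcp_pos: [0.4912, -0.2414, 0.0685]
orientation: [-0.001, 1.0, 0.015, 0.001]
wrist_force: [1.5, 3.9, 6.2]
finger_gap: 0.0001
```

View pics/wrist3.png

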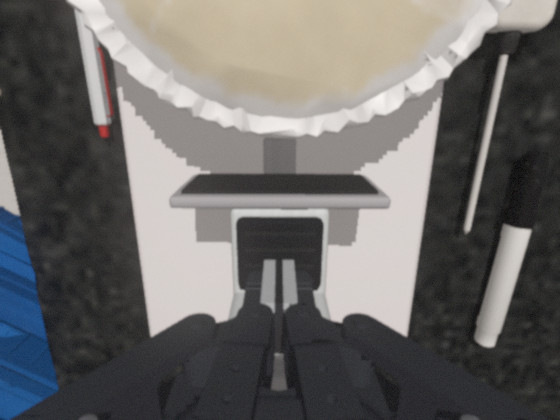

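The jaw plate (204) now stands well away from the dish edge (130) and the pad is still down. The push force is about 4 N, so the jaw slides freely. I'll continue to about y = -0.29.

```bash
python3 -m inch '[[0,0,0,0,0.1,0,1],[0,0,0,0,0.1,0,1],[0,0,0,0,0.1,0,1],[0,0,0,0,0.1,0,1],[0,0,0,0,0.1,0,1],[0,0,0,0,0.1,0,1],[0,0,0,0,0.1,0,1],[0,0,0,0,0.1,0,1]]'
python3 -m inch '[[0,0,0,0,0.08,0,1],[0,0,0,0,0.06,0,1],[0,0,0,0,0,0,1]]'
```

```text
clock: 6.25
tcp_pos: [0.4923, -0.2814, 0.0689]
orientation: [-0.0, 1.0, 0.015, 0.001]
wrist_force: [-0.2, 1.3, 4.3]
finger_gap: 0.0003
clock: 6.55
tcp_pos: [0.4925, -0.2891, 0.0687]
orientation: [0.0, 1.0, 0.015, 0.0]
wrist_force: [-0.1, 0.9, 10.7]
finger_gap: -0.0001
```

Now I'll inch forward until the force rises at the end block.

```bash
python3 -m inch '[[0,0,0,0,0.06,0,1],[0,0,0,0,0.06,0,1],[0,0,0,0,0,0,1]]';python3 -m inch '[[0,0,0,0,0.04,0,1],[0,0,0,0,0,0,1],[0,0,0,0,0,0,1]]'
```

```text
clock: 6.85
tcp_pos: [0.4926, -0.2943, 0.0689]
orientation: [-0.001, 1.0, 0.015, 0.001]
wrist_force: [0.6, 3.0, 9.0]
finger_gap: 0.0001
clock: 7.15
tcp_pos: [0.4924, -0.2943, 0.0682]
orientation: [-0.002, 1.0, 0.015, 0.0]
wrist_force: [0.8, 7.8, 6.7]
finger_gap: 0.0
```

```bash
python3 -m inch '[[0,0,0,0,0.04,0,1],[0,0,0,0,0.03,0,1],[0,0,0,0,0,0,1],[0,0,0,0,0,0,1]]'
python3 - <<'E'
from h import *
for n in('side','top'):
    a=env.read_camera(n)[:,:,::-1]
    a=a[140:270,190:330] if n=='side' else a[205:315,110:310]
    k=4.5 if n=='side' else 4
    cv2.imwrite(f"pics/{n}4.png",cv2.resize(a,None,fx=k,fy=k,interpolation=cv2.INTER_CUBIC))
E
```

```text
clock: 7.55
tcp_pos: [0.4924, -0.2943, 0.0686]
orientation: [-0.005, 1.0, 0.017, 0.0]
wrist_force: [-0.3, 17.2, 17.6]
finger_gap: -0.0004
```

View pics/side4.png

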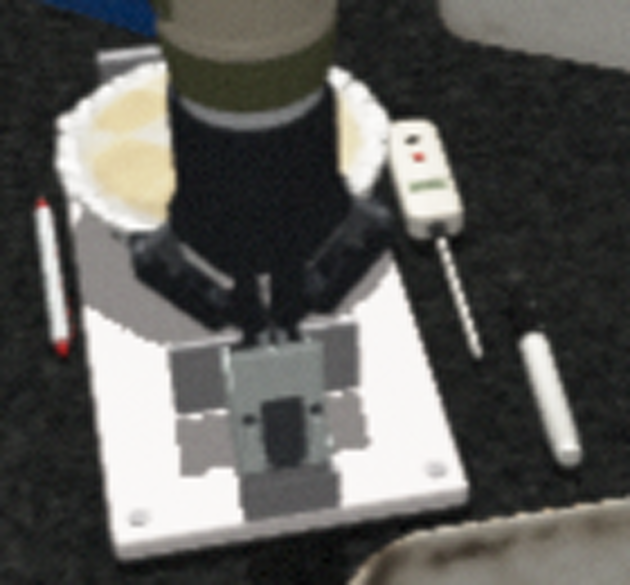

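The carriage (its edge at about y=475 in the crop) is against the end block. The position stopped changing while the force rose to 17 N. I'll ease the push back and then lift straight up.

```bash
python3 -m inch '[[0,0,0,0,-0.06,0,1],[0,0,0,0,-0.04,-0.04,1],[0,0,0,0,0,-0.08,1],[0,0,0,0,0,-0.15,1],[0,0,0,0,0,-0.3,1],[0,0,0,0,0,-0.7,1],[0,0,0,0,0,-0.9,1],[0,0,0,0,0,-0.8,1],[0,0,0,0,0,-0.3,1],[0,0,0,0,0,0,1]]'
python3 - <<'E'
from h import *
for n in('side','top'):
    a=env.read_camera(n)[:,:,::-1]
    a=a[140:270,190:330] if n=='side' else a[205:315,110:310]
    k=4.5 if n=='side' else 4
    cv2.imwrite(f"pics/{n}5.png",cv2.resize(a,None,fx=k,fy=k,interpolation=cv2.INTER_CUBIC))
cv2.imwrite("pics/wrist5.png",env.read_camera('wrist')[:,:,::-1])
E
```

```text
clock: 8.65
tcp_pos: [0.4932, -0.2968, 0.2344]
orientation: [0.002, 1.0, 0.014, 0.002]
wrist_force: [0.0, -1.1, -0.3]
finger_gap: -0.0004
```

View pics/side5.png

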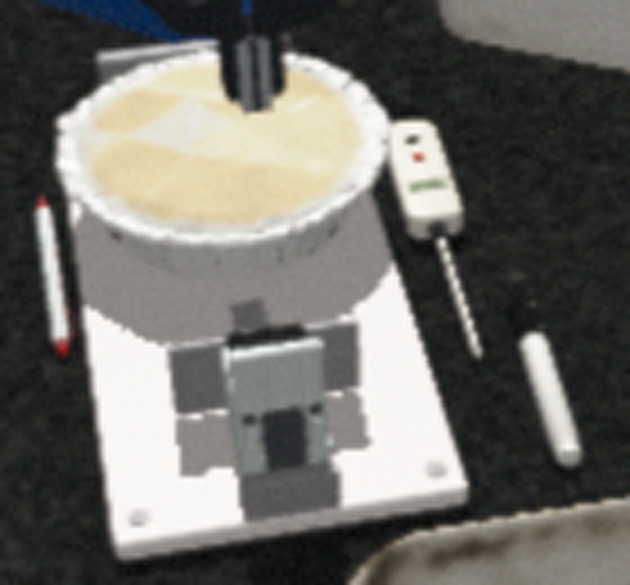

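View pics/wrist5.png

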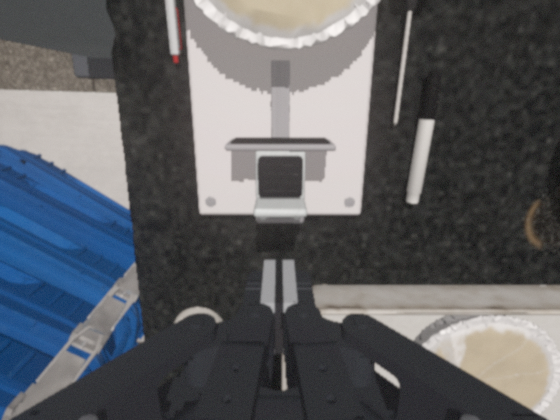

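View pics/top5.png

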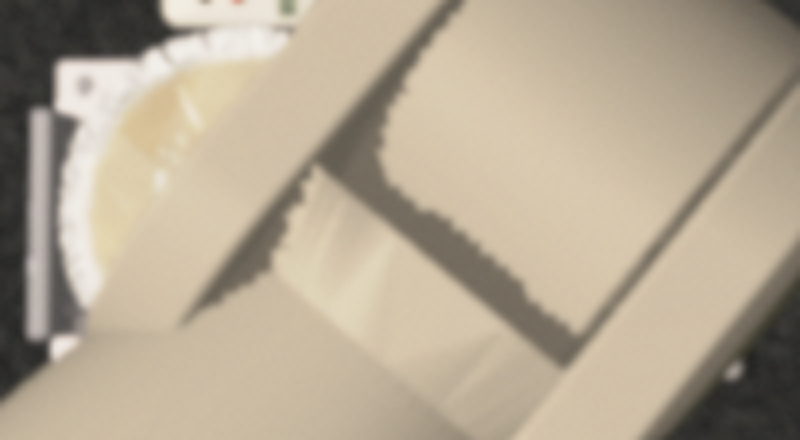

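```bash
python3 - <<'E'
from h import *
fb=(lambda L:(np.array(L)+.5)/4.5-.5+[190,140])
a=ray('side',fb([(207,262),(299,252)]),.1);b=ray('side',fb([(223,352),(325,340)]),.1);print(a,b,(b-a).mean(0))
print(ray('side',fb([(103,58+0)]),.058))
print(env.get_state()['wrist_force'],env.get_state()['qvel'].round(3))
E
```

```text
[[ 0.46828803 -0.23780944  0.1       ]
 [ 0.51511688 -0.23899252  0.1       ]] [[ 0.46857141 -0.30623155  0.1       ]
 [ 0.51790496 -0.30726428  0.1       ]] [ 0.00153573 -0.06834694  0.        ]
[[0.42859215 0.0203772  0.058     ]]
[-0.32903136 -0.97265429 -0.45813756] [-0.     0.01  -0.015 -0.     0.001  0.002]
```

The jaw moved about 68 mm from a start of 0–5 mm, which fits the 72 mm end stop. The pad looks up, the dish and small items look unmoved, and the arm is clear.

```bash
python3 -m inch '[[0,0,0,0,0,0,1],[0,0,0,0,0,0,1]]'; python3 -c "
from workcell import env
print(env.hand_in())"
```

```text
clock: 9.0
tcp_pos: [0.4916, -0.2949, 0.2299]
orientation: [-0.001, 1.0, 0.015, -0.001]
wrist_force: [0.5, 0.3, 0.0]
finger_gap: -0.0001
the job is handed in; nothing more can be done
None
```

I freed the dish and handed the job in at 9.0 s. With the fingers closed I pressed the release pad about 7 mm, pushed the jaw back by its thumb stop until it stopped, then eased off and lifted clear.

**Jaw:** against the end block. The tool stopped moving at y = -0.294 while the push force rose to 17 N. The side camera measured 68 mm of travel, which with the 0–5 mm starting offset fits the 72 mm end stop to within camera accuracy.

**Pad:** sprung up, judged only by eye from the wrist and side pictures. The force readings while pressing were noisy (2.5–10.7 N, and 17.6 N against the end stop), so I relied on the tool height and the wrist picture to tell it was down.

**Dish and loose items:** in the last side picture the dish, the thermometer and both pens look unmoved. I made no final check on the timer, but the gripper stayed well above it.

**Robot:** its final wrist force was about zero, so it was touching nothing. The arm blocked the last top view, so that camera could not confirm the result.

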